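# Ready the sanding box: fill its tray, stack the empties, switch the dust dampers

### The arm

A 6-joint arm with a two-finger parallel gripper is mounted at the origin on the work surface. World frame = base frame: x ahead of the robot, y to its left, z up, the work surface at z = 0. Lengths are in mm, angles in degrees, forces in N, time in s.
With the tool pointing down it reaches from about 350 to 850 mm from the base axis. Payload 8.1 kg.
Tool frame: the origin (TCP) lies where the fingers leave the gripper's body, on its centre line; the fingertips stand 73 mm ahead of it and the grasp point (between the pads) lies 54 mm ahead of it; z points along the fingers, y is the line along which they close (so a half turn about z gives the same grasp; the last joint's range is limited). The gripper opens to 85 mm and grips with 20 to 120 N. Pads are 22 mm wide; open, the fingers measure 114 mm over their backs; the gripper's body (76 mm by 85 mm) begins 54 mm behind the grasp point. The pads swing forward as they close: fully open they stand 13 mm farther back than shut.
Start: joints at [72.342, 7.471, 85.268, -0, 87.261, -4.893], TCP at [132.554, 585.18, 303.892] pointing down, gripper open.
Joint ranges: [-169.43, 169.43], [-51.17, 129.36], [1.28, 143.12], [-76.62, 256.62], [0, 156.53], [-152.29, 152.29]. Speed limits (degrees/s): [136.94, 136.94, 159.86, 180, 180, 180].

### API

Orientations are given as [roll, pitch, yaw] about the fixed x, y, z axes, in that order (R = Rz(yaw) Ry(pitch) Rx(roll)).
In Python, from bench import sense, optics, r gives the robot as it stands.
- The arm moves only by the tool servo_tool, never from a script. Its argument "plan" is a list that holds one entry, the list of rows, each a list of 5 numbers: the shift along the world's x, y, z in m, then the turn about the world's z in degrees, then the finger opening in m, from 0 to 0.0854. A call has 1 to 10 rows; each row shifts and turns the commanded pose from where the row before left it; what a row does not reach is not made up. A row lasts 1/10 s, in which the tool goes at most 50 mm and 8.59 degrees, less where a joint would pass 70% of its speed; a pose out of reach is approached as far as the arm can. A call is refused whole if a number of a shift passes 0.05 or a number of a turn 8.59, either way. A call with a gripper value outside its range is refused whole. The fingers move at their own pace and stop on an object; "force" is the grip in N (left out, the last holds). Time passes only in rows, so rows that do not move let the fingers close. It gives the time, the measured TCP pose, the force, the opening and the grip force at its end, in the units of the state.
- sense(): the state, without advancing time (a new reading comes with each control period).
- optics.snapshot(name): name is "scene" or "top" or "wrist"; returns a dict with "frame" (480x640x3 uint8, blue, green, red), "fx", "fy", "cx", "cy" (pixels), "cam_to_world" (4x4, takes a point from camera to world coordinates). Camera axes: x right, y down, z forward; pixel columns grow to the right and rows downward; lengths in mm; the calibration is good to about 2 mm. A picture is of the moment at which its call begins. There is no depth.
- r.hand_in(): hands the job in; it is judged then, once.
The state is a dict: "time": time; "joint_pos": joint angles; "qd": joint speeds; "joint_efforts": joint torques, N m; "tool_pos": TCP position; "tcp_rot": TCP orientation; "ft_force": force on the tool from outside, world axes, zero at the start; "wrist_torque": the same for the moment, N m; "finger_gap": finger opening in mm; "grip_force": force on a finger pad.
Only numpy, scipy, OpenCV 4.12 (cv2) and the standard library are available. Lean on these libraries where they do the work, as an engineer would, in place of code of your own. Each camera call takes 0.05 s, during which the arm holds its last target. There are 200 camera calls.

### The job

Get the sanding box ready for a batch: put every rosette from the loose trays into the work tray on the box, one to a pocket and lying flat, and stack the two emptied trays squarely on the empty tray that already lies there. The dust extractor is running, so open the box's damper lever to the 60 degree mark of its quadrant first, and only then swing the saw's damper lever fully shut; leave the other things on the bench where they are.

Things in the scene. Friction and masses are not known exactly. Their poses are not given: they have to be found in the camera images.
- work_tray (a point): Middle of the work tray, at its pocket floors (66 mm above the table). It is fixed on the sanding box (220 x 240 mm, 60 high, at the left; one fixed piece with the ducts, placed a little differently each start). Two rows of three pockets, 45 mm square, 12 deep, centred at x = -42.5 or 42.5 and y = -48, 0 or 48 mm; walls 3 to 5 mm, 30 mm free between the rows. z is up.
- box_damper (a joint): Lever of the damper nearest the box (the left one), rad. 0 = shut: lever across the duct, pointing at the robot. Grows counter-clockwise seen from above to 1.571 = open: lever along the duct, pointing right. Stays where left; about 3 N at the knob moves it. Quadrant below: black marks every 15 degrees from shut (0), long ones at 0, 30, 60, 90.
- saw_damper (a joint): Lever of the saw's damper, on the branch right of the Y-piece (the right one), rad: same lever, quadrant and sense as the box damper; 0 = shut (pointing at the robot, against a stop), 1.571 = open (pointing right).
- box_damper_knob (a point): Middle of the upright black knob (18 mm across, from 106 to 137 mm above the table) at the end of the box damper's flat steel lever, 80 mm from the pivot. The lever bar runs just under the knob, its top 104 mm above the table.
- saw_damper_knob (a point): Middle of the same knob on the saw damper's lever.
- box_damper_pivot (a point): Point on the upright axis of the box damper's lever, at knob height. Axes parallel to those of the work tray, fixed: the duct runs along y, the shut lever points along -x, the open one along -y. Duct 70 mm thick, its top 85 mm above the table.
- saw_damper_pivot (a point): The same point for the saw damper's lever.
- tray_a_c (a point): Centre (half-way up, 9 mm above its underside) of one of the two loose trays that hold rosettes: plywood, 151 (its x) x 55 (its y) x 18 mm high, 90 g, flat underside, floor 6 mm thick, three 45 mm square pockets 12 mm deep at x = -48, 0 and +48 mm. Which of the three loose trays lies where differs from start to start.
- tray_b_c (a point): Centre (half-way up, 9 mm above its underside) of the other loose tray that holds rosettes: plywood, 151 (its x) x 55 (its y) x 18 mm high, 90 g, flat underside, floor 6 mm thick, three 45 mm square pockets 12 mm deep at x = -48, 0 and +48 mm. Which of the three loose trays lies where differs from start to start.
- tray_e_c (a point): Centre (half-way up, 9 mm above its underside) of the empty loose tray, on which the others are to be stacked: plywood, 151 (its x) x 55 (its y) x 18 mm high, 90 g, flat underside, floor 6 mm thick, three 45 mm square pockets 12 mm deep at x = -48, 0 and +48 mm. Which of the three loose trays lies where differs from start to start.
- ros_a1_c (a point): Centre of a rosette (square hardwood corner block, 40 x 40 mm and 28 mm thick along its z, turned rings on its upper face, about 35 g), in a loose tray at the start; it stands 16 mm proud of the tray wall when seated. None if absent.
- ros_a2_c (a point): Centre of a rosette (square hardwood corner block, 40 x 40 mm and 28 mm thick along its z, turned rings on its upper face, about 35 g), in a loose tray at the start; it stands 16 mm proud of the tray wall when seated. None if absent.
- ros_a3_c (a point): Centre of a rosette (square hardwood corner block, 40 x 40 mm and 28 mm thick along its z, turned rings on its upper face, about 35 g), in a loose tray at the start; it stands 16 mm proud of the tray wall when seated. None if absent.
- ros_b1_c (a point): Centre of a rosette (square hardwood corner block, 40 x 40 mm and 28 mm thick along its z, turned rings on its upper face, about 35 g), in a loose tray at the start; it stands 16 mm proud of the tray wall when seated. None if absent.
- ros_b2_c (a point): Centre of a rosette (square hardwood corner block, 40 x 40 mm and 28 mm thick along its z, turned rings on its upper face, about 35 g), in a loose tray at the start; it stands 16 mm proud of the tray wall when seated. None if absent.
- ros_b3_c (a point): Centre of a rosette (square hardwood corner block, 40 x 40 mm and 28 mm thick along its z, turned rings on its upper face, about 35 g), in a loose tray at the start; it stands 16 mm proud of the tray wall when seated. None if absent.
- ros_w1_c (a point): Centre of a rosette (square hardwood corner block, 40 x 40 mm and 28 mm thick along its z, turned rings on its upper face, about 35 g), already in the work tray at the start; it stands 16 mm proud of the tray wall when seated. None if absent.
- ros_w2_c (a point): Centre of a rosette (square hardwood corner block, 40 x 40 mm and 28 mm thick along its z, turned rings on its upper face, about 35 g), already in the work tray at the start; it stands 16 mm proud of the tray wall when seated. None if absent.
- sanding_block: Bystander, not to be disturbed: cork sanding block, 100 x 60 x 26 mm, lying at the right. Origin under its middle.
- tape_measure: Bystander, not to be disturbed: yellow tape measure, 66 x 36 x 62 mm, at the left. Origin under its middle.
- glue: Bystander, not to be disturbed: white glue bottle, 64 mm across, 170 mm high, behind the ducts. Origin under its middle.
- wax_tin: Bystander, not to be disturbed: flat tin, 84 mm across, 45 mm high, left of the box. Origin under its middle.
- mug: Bystander, not to be disturbed: mug, 80 mm across, 90 mm high, behind the ducts. Origin under its middle.
- brush: Bystander, not to be disturbed: bench brush, between the robot and the box. Origin under its middle.

How it is judged (in metres and radians):
On the way, in this order (a step that is already met when the one before it is completed fails the run):
1. the box's damper lever stands at 60 degrees (within 6 degrees) (value of joint box_damper between 0.942 and 1.152 rad), for 0.3 s.
2. after that, the saw's damper lever is swung shut (within 6 degrees) (value of joint saw_damper below 0.105 rad), for 0.2 s.
At the end, for the whole second after the job is handed in: Every rosette flat in a pocket of the work tray (seated within 4.5 mm in height); both emptied trays stacked on the empty tray, which lies on the table: centres within 18 mm, directions within 0.15 rad; the box damper at 60 degrees and the saw damper at 0, both within 6 degrees (all of step 1 and x of ros_a1_c in the frame of work_tray between -0.05 and 0.05 m and y of ros_a1_c in the frame of work_tray between -0.055 and 0.055 m and z of ros_a1_c in the frame of work_tray between 0.0095 and 0.0185 m and angle between the z axis of each of ros_a1_c, ros_a2_c, ros_a3_c, ros_b1_c, ros_b2_c, ros_b3_c, ros_w1_c, ros_w2_c and the z axis of work_tray, either way round below 0.12 rad and x of ros_a2_c in the frame of work_tray between -0.05 and 0.05 m and y of ros_a2_c in the frame of work_tray between -0.055 and 0.055 m and z of ros_a2_c in the frame of work_tray between 0.0095 and 0.0185 m and x of ros_a3_c in the frame of work_tray between -0.05 and 0.05 m and y of ros_a3_c in the frame of work_tray between -0.055 and 0.055 m and z of ros_a3_c in the frame of work_tray between 0.0095 and 0.0185 m and x of ros_b1_c in the frame of work_tray between -0.05 and 0.05 m and y of ros_b1_c in the frame of work_tray between -0.055 and 0.055 m and z of ros_b1_c in the frame of work_tray between 0.0095 and 0.0185 m and x of ros_b2_c in the frame of work_tray between -0.05 and 0.05 m and y of ros_b2_c in the frame of work_tray between -0.055 and 0.055 m and z of ros_b2_c in the frame of work_tray between 0.0095 and 0.0185 m and x of ros_b3_c in the frame of work_tray between -0.05 and 0.05 m and y of ros_b3_c in the frame of work_tray between -0.055 and 0.055 m and z of ros_b3_c in the frame of work_tray between 0.0095 and 0.0185 m and x of ros_w1_c in the frame of work_tray between -0.05 and 0.05 m and y of ros_w1_c in the frame of work_tray between -0.055 and 0.055 m and z of ros_w1_c in the frame of work_tray between 0.0095 and 0.0185 m and x of ros_w2_c in the frame of work_tray between -0.05 and 0.05 m and y of ros_w2_c in the frame of work_tray between -0.055 and 0.055 m and z of ros_w2_c in the frame of work_tray between 0.0095 and 0.0185 m and horizontal distance between each of tray_a_c, tray_b_c and tray_e_c below 0.018 m and angle between the x axis of each of tray_a_c, tray_b_c and the x axis of tray_e_c, either way round below 0.15 rad and angle between the z axis of each of tray_a_c, tray_b_c and the z axis of tray_e_c, either way round below 0.08 rad and z of tray_a_c in the frame of tray_e_c between 0.014 and 0.041 m and z of tray_b_c in the frame of tray_e_c between 0.014 and 0.041 m and height (world z) of tray_e_c below 0.014 m and value of joint saw_damper below 0.105 rad); the robot touches nothing.
It fails at once if one of the other things on the bench is moved by more than 5 cm (distance of any of sanding_block, tape_measure, glue, wax_tin, mug, brush from where it was at the start of the episode above 0.05 m).
Of ros_a1, ros_a2, ros_a3 only 1 to 2 are there at a start; the rules pass over those that are not, and their reading is None.
Of ros_b1, ros_b2, ros_b3 only 1 to 2 are there at a start; the rules pass over those that are not, and their reading is None.
Of ros_w1, ros_w2 only 1 to 2 are there at a start; the rules pass over those that are not, and their reading is None.
At some moment in a run one of tray_e may be knocked a few centimetres aside while the robot is not near it.
Once in a run the grip may slacken for a moment while it holds something.
It also fails if it takes over 210 s, if anything falls off the work surface, if the arm or the gripper's body presses on something with over 40 N, if the wrist force passes 120 N, or if a joint passes its speed limit or range.

## Working session

There is one attempt and no reset: what is moved stays moved. The work goes in short steps, Python scripts to look and compute and a tool call to move; the robot and the scene stay as the last step left them, time stands still between calls to the robot, and variables do not carry over. Pictures are saved under pics/ and viewed, at most 14 in all, crops included, and the job is handed in when it is done.

Besides the shell and the picture viewer there is one more tool, called by a JSON object that holds its "fn" and its "kwargs", one argument or row to a line. servo_tool: Moves the arm, as the interface text tells. Its arguments: {"type":"object","properties":{"plan":{"type":"array"},"force":{"type":"number"}},"required":["plan"]}

```bash
mkdir -p pics
cat > h.py <<'E'
import numpy as np, cv2
from bench import sense, optics, r
def snap(name, fn):
    s=optics.snapshot(name); cv2.imwrite('pics/'+fn+'.png', s['frame'])
    np.savez('pics/'+fn+'.npz', **{k:np.array(s[k]) for k in s}); return s
def load(fn): return dict(np.load('pics/'+fn+'.npz'))
def px2w(s,u,v,z):
    T=np.array(s['cam_to_world']); d=T[:3,:3]@np.array([(u-s['cx'])/s['fx'],(v-s['cy'])/s['fy'],1.])
    o=T[:3,3]; return o+d*(z-o[2])/d[2]
def w2px(s,p):
    T=np.array(s['cam_to_world']); q=T[:3,:3].T@(np.array(p,float)-T[:3,3])
    return np.array([s['fx']*q[0]/q[2]+s['cx'], s['fy']*q[1]/q[2]+s['cy']])
E
python3 - <<'E'
from h import *
s=snap('top','top0'); print(s['cam_to_world'],s['fx'],s['cx'],s['cy'])
s2=snap('scene','scene0')
print(sense())
cv2.imwrite('pics/top0b.png',cv2.resize(s['frame'],(800,600),interpolation=cv2.INTER_CUBIC))
E
```

```text
[[-1.80597167e-02 -9.91021371e-01  1.32478258e-01  3.96044411e+02]
 [-9.99803458e-01  1.68160237e-02 -1.05008053e-02 -8.17230956e+00]
 [ 8.17876489e-03 -1.32641862e-01 -9.91130286e-01  1.16704155e+03]
 [ 0.00000000e+00  0.00000000e+00  0.00000000e+00  1.00000000e+00]] 446.1351927077918 318.8979244699333 242.0866792416763
{'time': 0.1, 'joint_pos': array([ 7.23409386e+01,  7.51027032e+00,  8.53219154e+01,  7.52857532e-04,
        8.72610057e+01, -4.89364789e+00]), 'qd': array([ 0.04407004, -0.14152774, -0.13690086,  0.03810339,  0.1547524 ,
        0.1175936 ]), 'joint_efforts': array([ 1.02464652e-03, -5.70948744e+01, -5.01946235e+01, -1.87541018e-04,
        8.06470314e-03, -3.62207049e-05]), 'tool_pos': array([132.44615431, 584.82803044, 302.96532744]), 'tcp_rot': array([-1.79907212e+02, -8.69902120e-03,  1.67234543e+02]), 'ft_force': array([-0.83695611, -0.59637208, -0.31823614]), 'wrist_torque': array([-0.01996087,  0.0031222 , -0.05576823]), 'grip_force': 0.0, 'finger_gap': 85.47450104127988}
```

View pics/top0b.png

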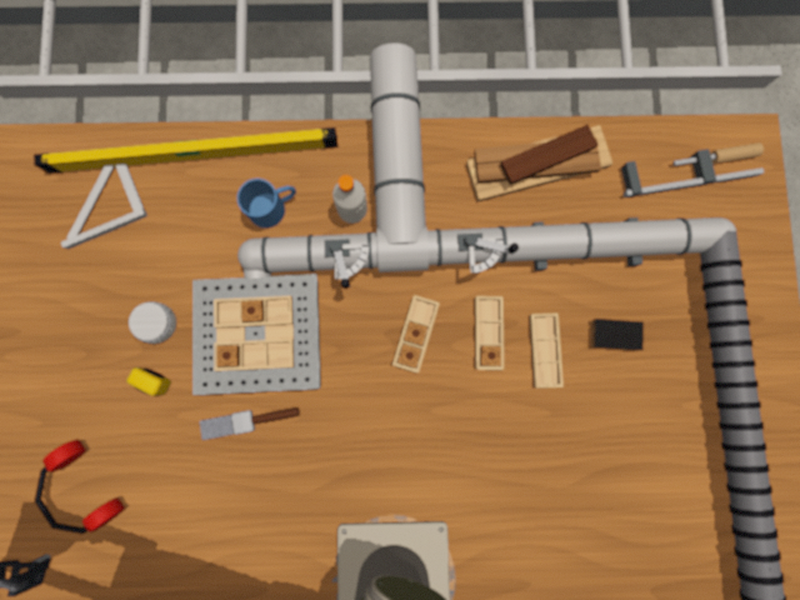

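View pics/scene0.png

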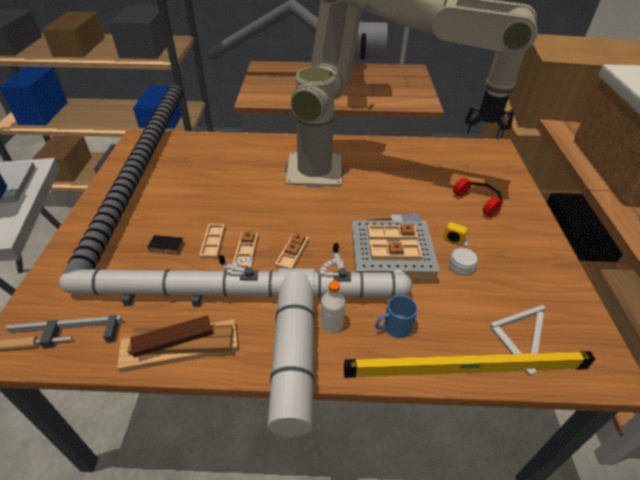

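The top view shows the work tray centred at (255,333) in the 800-px picture, with rosettes at (251,311) and (228,356). The loose trays are at (416,333) with two rosettes, (490,333) with one, and (547,350) empty. The damper knobs are at (345,283) and (513,247). I'll look closer.

Run:
```python
from h import *
f=load('top0')['frame']
cv2.imwrite('pics/c1.png',cv2.resize(f[180:330,140:300],(800,750),interpolation=cv2.INTER_CUBIC)[:600])
cv2.imwrite('pics/c1.png',cv2.resize(f[210:322,148:264],None,fx=5,fy=5,interpolation=cv2.INTER_CUBIC))
cv2.imwrite('pics/c2.png',cv2.resize(f[180:320,260:460],None,fx=4,fy=4,interpolation=cv2.INTER_CUBIC))
```

```text
(no output)
```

View pics/c1.png

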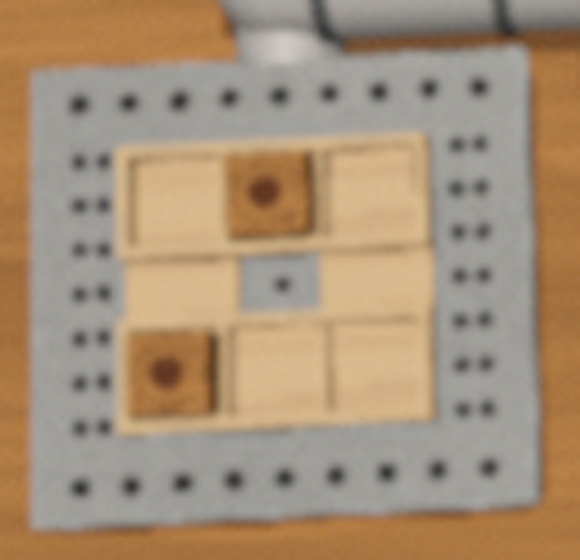

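View pics/c2.png

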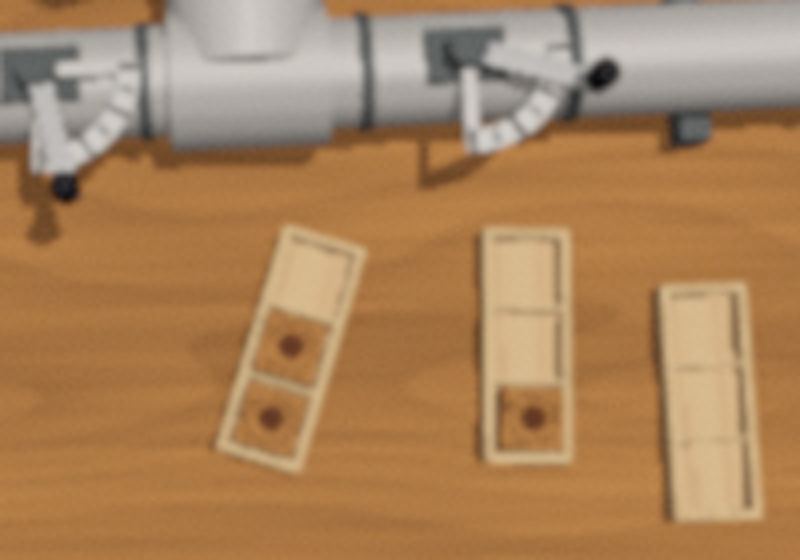

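The crops show the work tray wall corners at c1 (117,148), (428,133), (434,420) and (118,434), with rosettes at (268,195) and (170,372). In c2 the tray corners, the three loose rosettes at (291,346), (270,418) and (534,418), and the knobs at (65,183) and (603,73) can be read.

Run:
```python
from h import *
s=load('top0')
c1=lambda u,v,z:px2w(s,148+(u+.5)/5-.5,210+(v+.5)/5-.5,z)[:2]
c2=lambda u,v,z:px2w(s,260+(u+.5)/4-.5,180+(v+.5)/4-.5,z)[:2]
np.set_printoptions(precision=1,suppress=True)
def quad(f,P,z):
    W=np.array([f(*p,z) for p in P]); c=W.mean(0)
    e=(W[0]+W[1]-W[2]-W[3])/2; w=(W[0]+W[3]-W[1]-W[2])/2
    print('c',c,'len',np.linalg.norm(e),'wid',np.linalg.norm(w),'ang',np.degrees(np.arctan2(e[1],e[0])),np.degrees(np.arctan2(w[1],w[0])))
quad(c1,[(117,148),(428,133),(434,420),(118,434)],78)
quad(c1,[(30,72),(527,48),(540,500),(30,528)],60)
quad(c2,[(290,225),(367,248),(299,472),(217,448)],18)
quad(c2,[(483,229),(570,230),(573,463),(484,463)],18)
quad(c2,[(658,286),(745,282),(762,518),(673,521)],18)
print('w',c1(268,195,94),c1(170,372,94))
print('ros',c2(291,346,34),c2(270,418,34),c2(534,418,34))
kb,ks=c2(65,183,137),c2(603,73,137);print('knob',kb,ks)
print('bar ends', c2(40,90,104),c2(478,55,104),'plates',c2(38,75,90),c2(463,55,90))
```

```text
c [487.3 265.4] len 140.19196648615764 wid 152.5850159851504 ang 1.6390001302523192 91.66673831428972
c [488.1 266.1] len 225.78556959522342 wid 249.10397501782893 ang 1.7376640612535714 91.96908957462512
c [485.6 -55.6] len 151.6074063791402 wid 53.41627524332469 ang -18.73619925654495 72.49161581535796
c [ 484.3 -206.8] len 151.083109131005 wid 56.90463164837982 ang -1.7822478465468634 88.67104728108092
c [ 446.5 -322.6] len 151.31757529750385 wid 56.89535665625281 ang 0.8586066193836792 91.25800264220753
w [528.4 265.2] [444.  310.5]
ros [485.2 -53.4] [439.8 -39.1] [ 436.8 -206.3]
knob [574.9  80.8] [ 635.5 -237.3]
bar ends [638.2  98.6] [ 655.7 -168.7] plates [650.8 101.2] [ 659.2 -161.5]
```

{"fn": "servo_tool", "kwargs": {
  "plan": [
    [[0.03,-0.033,0,1.5,0.085],[0.03,-0.033,0,1.5,0.085],[0.03,-0.033,0,1.5,0.085],[0.03,-0.034,0,1.5,0.085],[0.03,-0.034,0,1.5,0.085],[0.03,-0.034,0,1.5,0.085],[0.03,-0.034,0,1.5,0.085],[0.03,-0.034,0,1.5,0.085],[0.03,-0.034,0,1.5,0.085],[0.03,-0.034,0,1,0.085]]
  ],
  "force": 40
}}

```text
time: 1.1
tool_pos: [433.3, 246.5, 303.6]
tcp_rot: [-180.0, -0.0, -178.2]
ft_force: [0.6, 0.9, 0.3]
finger_gap: 85.0
grip_force: 0.0
```

{"fn": "servo_tool", "kwargs": {
  "plan": [
    [[0.03,-0.034,0,0,0.085],[0.03,-0.034,0,0,0.085],[0.03,-0.033,0,0,0.085],[0.03,-0.033,0,0,0.085],[0.02,-0.033,0,0,0.085],[0,0,0,0,0.085]]
  ]
}}

```text
time: 1.7
tool_pos: [574.1, 77.0, 302.9]
tcp_rot: [-179.9, -0.1, -178.5]
ft_force: [0.4, -0.6, 0.5]
finger_gap: 85.1
grip_force: 0.0
```

Run:
```python
from h import *
np.set_printoptions(precision=1,suppress=True)
s=snap('wrist','w1'); print(s['cam_to_world'],s['fx']); q=sense(); print(q['tool_pos'],q['tcp_rot'])
```

```text
[[ -0.    0.9   0.3 492. ]
 [  1.    0.    0.   73.9]
 [ -0.    0.3  -0.9 372.7]
 [  0.    0.    0.    1. ]] 362.60806865592565
[573.2  79.  302.9] [-180.    -0.1 -178.5]
```

View pics/w1.png

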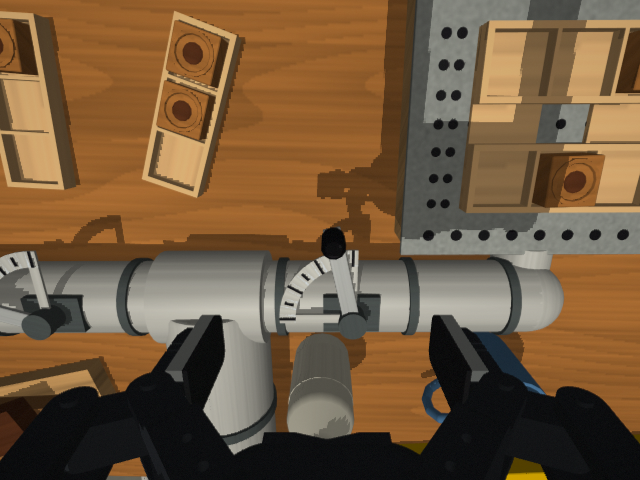

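The wrist view shows the box lever's hub at about (352,322) and its knob top at (333,240). The saw hub is at (42,322).

Run:
```python
from h import *
np.set_printoptions(precision=1,suppress=True)
s=load('w1')
k=px2w(s,333,240,137);print('knob',k)
for z in (104,110):
  for p in ((352,318),(42,318)): print(z,px2w(s,*p,z))
for n in ((194,53),(183,111)): print('ros',px2w(s,*n,34))
print('w ros',px2w(s,575,181,94), 'quad0',px2w(s,355,256,95),px2w(s,283,318,95))
```

```text
knob [567.9  79.8 137. ]
104 [646.8  98.8 104. ]
104 [ 654.2 -161.8  104. ]
110 [643.3  98.2 110. ]
110 [ 650.6 -156.6  110. ]
ros [439.9 -39.4  34. ]
ros [485.9 -53.2  34. ]
w ros [529.3 264.1  94. ] quad0 [594.7  99.2  95. ] [653.7  39.8  95. ]
```

{"fn": "servo_tool", "kwargs": {
  "plan": [
    [[-0.002,0.001,-0.03,0,0.06],[0,0,-0.04,0,0.05],[0,0,-0.035,0,0.045],[0,0,-0.014,0,0.04],[0,0,0,0,0.01],[0,0,0,0,0.01],[0,0,0,0,0.01],[0,0,0,0,0.01],[0,0,0,0,0.01],[0,0,0,0,0.01]]
  ],
  "force": 40
}}

```text
time: 2.75
tool_pos: [570.2, 82.4, 185.3]
tcp_rot: [180.0, -0.1, -178.3]
ft_force: [-5.2, 2.0, -6.4]
finger_gap: 16.3
grip_force: 40.4
```

{"fn": "servo_tool", "kwargs": {
  "plan": [
    [[0.002,-0.008,0,0,0.01],[0.0035,-0.008,0,0,0.01],[0.004,-0.007,0,0,0.01],[0.005,-0.007,0,0,0.01],[0.0055,-0.006,0,0,0.01],[0.006,-0.006,0,0,0.01],[0.0065,-0.005,0,0,0.01],[0.007,-0.0045,0,0,0.01],[0,0,0,0,0.01],[0,0,0,0,0.01]]
  ]
}}

```text
time: 3.75
tool_pos: [610.9, 31.6, 185.7]
tcp_rot: [179.9, 0.1, -178.2]
ft_force: [1.4, 5.3, -9.5]
finger_gap: 16.4
grip_force: 41.0
```

{"fn": "servo_tool", "kwargs": {
  "plan": [
    [[0,0,0,0,0.04],[0,0,0,0,0.06],[0,0,0.03,0,0.06],[0,0,0.04,0,0.06],[0,0,0.04,0,0.06],[0,-0.03,0,0,0.06],[0,-0.03,0,0,0.06],[0,-0.03,0,0,0.06],[0,0,0,0,0.06]]
  ]
}}

```text
time: 4.65
tool_pos: [610.6, -63.2, 296.8]
tcp_rot: [-179.9, 0.2, -178.5]
ft_force: [0.0, 0.4, -0.1]
finger_gap: 60.0
grip_force: 0.0
```

Run:
```python
from h import *
np.set_printoptions(precision=1,suppress=True)
q=sense(); print(q['tool_pos'],q['tcp_rot'])
s=snap('wrist','w2'); t=snap('top','top1')
a=s['frame']; b=cv2.resize(t['frame'][180:270,250:430],(640,320),interpolation=cv2.INTER_CUBIC)
cv2.imwrite('pics/w2t.png',cv2.resize(np.vstack([a[120:400],b]),None,fx=1,fy=1))
```

```text
[610.6 -63.2 296.8] [-179.9    0.2 -178.5]
```

View pics/w2t.png

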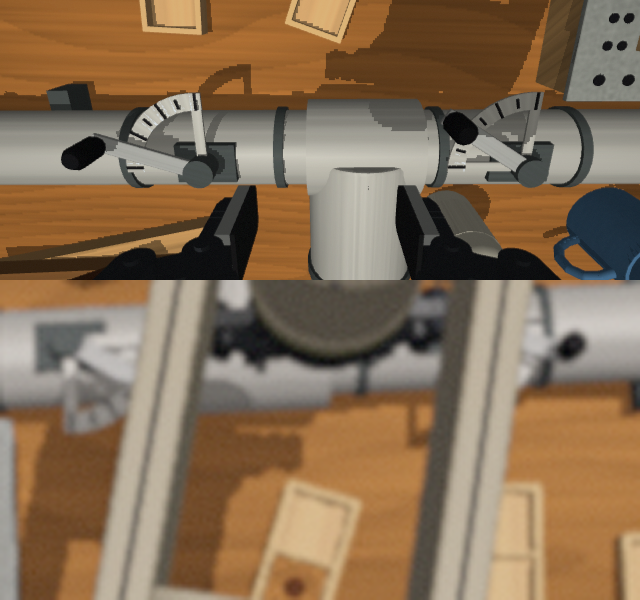

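The box lever now lies near the 60° mark, with its hub at (531,285) and knob base at (474,257) in full-frame pixels. The saw lever's hub is at (199,285) and its knob base at (97,266).

Run:
```python
from h import *
np.set_printoptions(precision=1,suppress=True)
s=load('w2')
def L(h,b,k):
    for z in (104,110):
        H=px2w(s,*h,z)[:2]; 
        B=px2w(s,*b,104)[:2]; K=px2w(s,*k,137)[:2]
        d=lambda P:(np.linalg.norm(P-H),np.degrees(np.arctan2(-(P-H)[1],-(P-H)[0]))-1.7)
        print(z,'H',H,'B',B,d(B),'K',K,d(K))
L((531,283),(474,255),(457,243))
L((199,283),(99,264),(74,278))
# project predicted knob/bar at 60 and long marks for pivot (648,99)
cv2.imwrite('pics/w2c.png',cv2.resize(s['frame'][190:320,420:600],None,fx=4,fy=4,interpolation=cv2.INTER_CUBIC))
```

```text
104 H [645.   97.8] B [622.8  49.1] (np.float64(53.56858249372757), np.float64(63.790242586736625)) K [602.7  21.9] (np.float64(86.90647946276076), np.float64(59.175447253939964))
110 H [642.3  94.1] B [622.8  49.1] (np.float64(49.04896825555792), np.float64(64.81268485545125)) K [602.7  21.9] (np.float64(82.32488334798323), np.float64(59.52909659018293))
104 H [ 652.7 -165. ] B [ 638.7 -241.7] (np.float64(77.95732201393571), np.float64(77.95226695667179)) K [ 635.8 -238.7] (np.float64(75.68277749236621), np.float64(75.36471916820207))
110 H [ 649.9 -162.7] B [ 638.7 -241.7] (np.float64(79.73147889455535), np.float64(80.25999581975016)) K [ 635.8 -238.7] (np.float64(77.31537927630704), np.float64(77.79942069742849))
```

View pics/w2c.png

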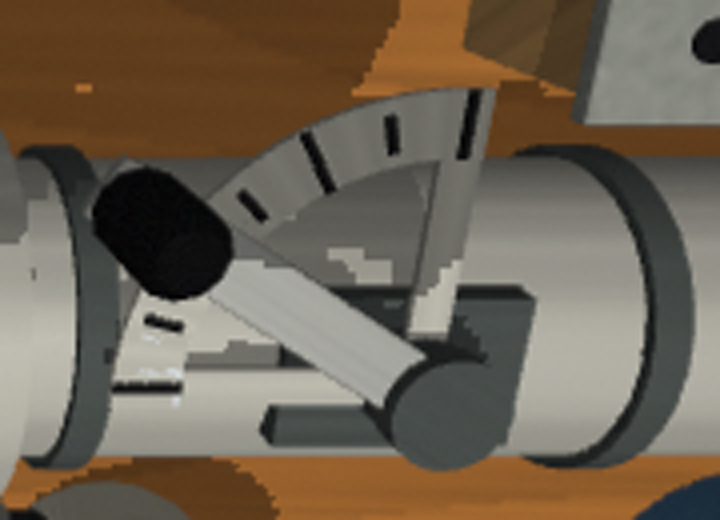

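Run:
```python
from h import *
np.set_printoptions(precision=1,suppress=True)
s=load('w2')
c=lambda u,v,z:px2w(s,420+(u+.5)/4-.5,190+(v+.5)/4-.5,z)[:2]
A,B=c(230,265,104),c(405,378,104); d=A-B; print('bar',A,B,np.degrees(np.arctan2(-d[1],-d[0]))-1.7)
K=c(190,252,137);print('K',K)
M=np.array([c(*p,92) for p in [(470,125),(392,135),(318,160),(253,205),(163,323),(147,387)]])
# fit circle
x=np.linalg.lstsq(np.c_[2*M,np.ones(6)],(M**2).sum(1),rcond=None)[0];P=x[:2];print('pivot by marks',P,'r',np.sqrt(x[2]+P@P))
print([round(np.degrees(np.arctan2(-(m-P)[1],-(m-P)[0]))-1.7,1) for m in M])
for Q in (P,np.array([647,98.5])): print('knob ang',np.degrees(np.arctan2(-(K-Q)[1],-(K-Q)[0]))-1.7,np.linalg.norm(K-Q))
# saw: knob top
K=px2w(s,76,276,137)[:2];S=P+np.array([7.6,-262]);print('saw K',K,S,K-S)
```

```text
bar [623.4  51.6] [646.2  90.1] 57.64149132959319
K [609.3  29.7]
pivot by marks [653.1  99.8] r 55.675999561622135
[np.float64(-0.9), np.float64(14.6), np.float64(29.6), np.float64(44.8), np.float64(75.5), np.float64(90.5)]
knob ang 56.28426058308289 82.66592623857268
knob ang 59.57561583166391 78.45934112366463
saw K [ 634.2 -237.1] [ 660.7 -162.2] [-26.5 -74.8]
```

{"fn": "servo_tool", "kwargs": {
  "plan": [
    [[0.006,-0.044,0,0,0.06],[0.006,-0.044,0,0,0.06],[0.006,-0.044,0,0,0.06],[0.005,-0.042,0,0,0.05],[0,0,-0.035,0,0.045],[0,0,-0.04,0,0.045],[0,0,-0.034,0,0.045],[0,0,-0.002,0,0.01],[0,0,0,0,0.01],[0,0,0,0,0.01]]
  ]
}}

```text
time: 5.75
tool_pos: [629.0, -239.5, 180.2]
tcp_rot: [-179.5, -0.5, -178.5]
ft_force: [-7.0, -34.9, -25.8]
finger_gap: 16.5
grip_force: 41.1
```

{"fn": "servo_tool", "kwargs": {
  "plan": [
    [[0,0,0,0,0.01],[0,0,0,0,0.01]]
  ]
}}

```text
time: 5.95
tool_pos: [629.0, -239.6, 180.2]
tcp_rot: [-179.5, -0.5, -178.5]
ft_force: [-6.7, -34.6, -25.6]
finger_gap: 16.5
grip_force: 41.1
```

{"fn": "servo_tool", "kwargs": {
  "plan": [
    [[-0.0065,0.0025,0,0,0.01],[-0.0065,0.003,0,0,0.01],[-0.012,0.0075,0,0,0.01],[-0.01,0.0095,0,0,0.01],[-0.0085,0.011,0,0,0.01],[-0.0065,0.0125,0,0,0.01],[-0.004,0.0135,0,0,0.01],[-0.0015,0.01,0,0,0.01],[0,0.006,0,0,0.01],[0,0,0,0,0.01]]
  ]
}}

```text
time: 6.95
tool_pos: [574.5, -165.2, 181.9]
tcp_rot: [-179.2, -0.4, -178.4]
ft_force: [-6.0, -44.7, -23.8]
finger_gap: 16.3
grip_force: 47.1
```

Run:
```python
from h import *
np.set_printoptions(precision=1,suppress=True)
q=sense(); print(q['tool_pos'],q['ft_force'])
s=snap('scene','s2')
cv2.imwrite('pics/s2c.png',cv2.resize(s['frame'][200:310,180:380],(800,440),interpolation=cv2.INTER_CUBIC))
```

```text
[ 574.5 -165.2  181.9] [ -6.  -44.7 -23.8]
```

{"fn": "servo_tool", "kwargs": {
  "plan": [
    [[0,-0.002,0,0,0.01],[0,0,0,0,0.04],[0,0,0,0,0.06],[0,0,0.03,0,0.07],[0,0,0.04,0,0.085],[-0.01,0.02,0.03,0,0.085],[-0.02,0.03,0.02,0,0.085],[-0.02,0.04,0,0,0.085],[0,0,0,0,0.085]]
  ]
}}

```text
time: 7.9
tool_pos: [526.8, -65.2, 306.8]
tcp_rot: [179.9, 0.2, -178.0]
ft_force: [0.2, -0.3, -0.6]
finger_gap: 85.0
grip_force: 0.0
```

Run:
```python
from h import *
np.set_printoptions(precision=1,suppress=True)
q=sense(); print(q['tool_pos'],q['ft_force'])
s=snap('wrist','w3')
```

```text
[526.8 -65.2 306.8] [ 0.2 -0.3 -0.6]
```

View pics/w3.png

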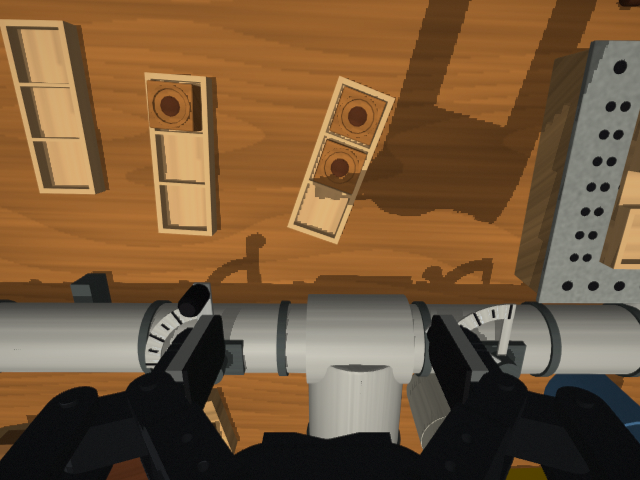

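The saw lever is shut, with its knob at (195,298). The loose rosettes are at (357,117), (341,168) and (170,106).

Run:
```python
from h import *
np.set_printoptions(precision=1,suppress=True)
s=load('w3')
for p in [(357,117),(341,168),(170,106)]: print(px2w(s,*p,34)[:2])
def quad(P,z):
    W=np.array([px2w(s,*p,z)[:2] for p in P]); e=(W[2]+W[3]-W[0]-W[1])/2;w=(W[0]+W[3]-W[1]-W[2])/2
    print(W.mean(0),np.linalg.norm(e),np.linalg.norm(w),np.degrees(np.arctan2(e[1],e[0])))
quad([(342,77),(396,98),(338,244),(288,229)],18)
quad([(145,73),(215,77),(213,235),(160,235)],18)
quad([(1,21),(66,22),(104,193),(40,193)],18)
c=np.array([487.7,265.6]);a=np.radians(1.7);R=np.array([[np.cos(a),-np.sin(a)],[np.sin(a),np.cos(a)]])
for x in (42.5,-42.5):
  for y in (48,0,-48): print('pocket',x,y,c+R@[x,y])
```

```text
[440.3 -42.1]
[485.5 -54.1]
[ 437.1 -207.5]
[486.5 -55. ] 151.50971181157345 53.4434368532037 -18.27054963742937
[ 485.8 -206. ] 151.37141758805313 58.72284533789544 -2.8723112231151737
[ 447.1 -322.2] 149.06584735070842 59.78711529027438 1.8183321398283225
pocket 42.5 48 [528.8 314.8]
pocket 42.5 0 [530.2 266.9]
pocket 42.5 -48 [531.6 218.9]
pocket -42.5 48 [443.8 312.3]
pocket -42.5 0 [445.2 264.3]
pocket -42.5 -48 [446.6 216.4]
```

{"fn": "servo_tool", "kwargs": {
  "plan": [
    [[-0.014,0.004,-0.04,-4,0.06],[-0.014,0.004,-0.04,-4,0.06],[-0.013,0.0035,-0.04,-4,0.06],[0,0,-0.04,-4,0.06],[0,0,-0.03,-4.2,0.06],[0,0,-0.015,0,0.06],[0,0,-0.009,0,0.06],[0,0,0,0,0.02],[0,0,0,0,0.02],[0,0,0,0,0.02]]
  ],
  "force": 60
}}

```text
time: 8.95
tool_pos: [487.8, -58.6, 91.5]
tcp_rot: [180.0, 0.2, 161.5]
ft_force: [-0.5, 0.2, -0.6]
finger_gap: 38.6
grip_force: 60.2
```

{"fn": "servo_tool", "kwargs": {
  "plan": [
    [[0,0,0,0,0.02],[0,0,0.02,0,0.02],[0,0,0.03,0,0.02],[0,0,0.04,-7,0.02],[0,0,0.04,-7,0.02],[0,0.02,0,-7,0.02],[-0.01,0.04,0,-7,0.02],[-0.01,0.04,0,-7,0.02],[-0.01,0.04,0,-7,0.02],[0,0.04,0,-7,0.02]]
  ]
}}

```text
time: 9.95
tool_pos: [455.7, 123.1, 220.6]
tcp_rot: [179.9, 0.0, 112.2]
ft_force: [0.7, -0.2, -0.7]
finger_gap: 38.5
grip_force: 60.3
```

{"fn": "servo_tool", "kwargs": {
  "plan": [
    [[-0.002,0.03,0,-7,0.02],[-0.002,0.03,0,-7,0.02],[-0.002,0.02,0,-6.5,0.02],[-0.002,0.01,0,0,0.02],[0,0,0,0,0.02],[0,0,0,0,0.02]]
  ]
}}

```text
time: 10.55
tool_pos: [448.6, 211.1, 220.0]
tcp_rot: [180.0, 0.0, 92.2]
ft_force: [0.3, 0.3, -0.6]
finger_gap: 38.6
grip_force: 60.3
```

Run:
```python
from h import *
np.set_printoptions(precision=1,suppress=True)
q=sense(); print(q['tool_pos'],q['tcp_rot'],q['finger_gap'])
s=snap('wrist','w4')
```

```text
[448.6 211.1 220. ] [180.    0.   92.2] 38.62347691994587
```

View pics/w4.png

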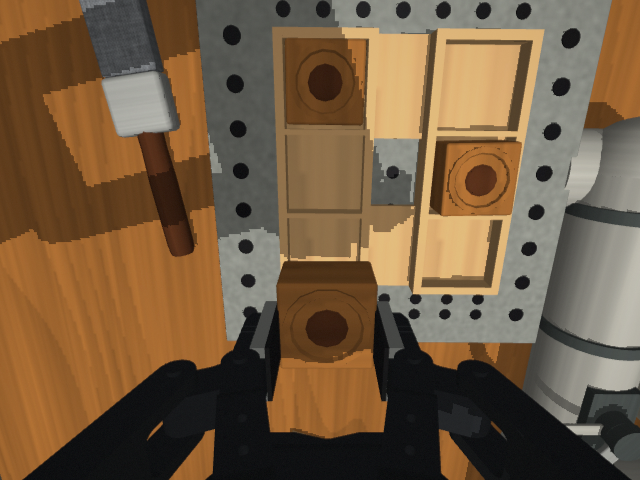

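The picture shows the held rosette's boss at (326,328). The work tray corners are TL (274,30), TR (543,31) and BR (525,293).

```bash
cat >> h.py <<'E'
def rigid(M,W):
    M,W=np.array(M,float),np.array(W)[:,:2]; m,w=M.mean(0),W.mean(0)
    U,_,V=np.linalg.svd((M-m).T@(W-w)); R=(U@V).T; t=w-R@m
    return R,t,np.degrees(np.arctan2(R[1,0],R[0,0])),np.linalg.norm((R@M.T).T+t-W,axis=1)
E
python3 - <<'E'
from h import *
np.set_printoptions(precision=1,suppress=True)
s=load('w4')
print('held',px2w(s,326,328,162),px2w(s,326,328,160))
R,t,a,e=rigid([(-70,75.5),(70,75.5),(70,-75.5)],[px2w(s,*p,78) for p in [(274,30),(543,31),(525,293)]]);print(t,a,e)
print('w ros',px2w(s,325,83,94),px2w(s,482,181,94))
for p in [(-42.5,-48),(-42.5,0),(42.5,-48)]: print(p,R@p+t)
for p in [(-42.5,48),(42.5,0)]: print(p,R@p+t)
# pocket (-42.5,0) inner corners at wall top
R2,t2,a2,e2=rigid([(-65,22.5),(-20,22.5),(-20,-22.5),(-65,-22.5)],[px2w(s,*p,78) for p in [(287,129),(364,130),(361,211),(289,210)]]);print(t2,a2,e2)
E
```

```text
held [448.6 213.6 162. ] [448.6 212.3 160. ]
[495.9 262.4] 5.599678069780102 [5.4 4.8 5.2]
w ros [444.2 310.4  94. ] [530.4 265.4  94. ]
(-42.5, -48) [458.3 210.5]
(-42.5, 0) [453.6 258.2]
(42.5, -48) [542.9 218.8]
(-42.5, 48) [448.9 306. ]
(42.5, 0) [538.2 266.5]
[488.5 266.3] 1.679114828567408 [1.2 1.3 1.1 1.2]
```

{"fn": "servo_tool", "kwargs": {
  "plan": [
    [[-0.002,0.002,-0.02,-0.5,0.02],[0,0,-0.02,0,0.02],[0,0,-0.01,0,0.02],[0,0,0,0,0.02]]
  ]
}}

```text
time: 11.0
tool_pos: [445.7, 212.5, 168.2]
tcp_rot: [-179.8, 0.1, 91.5]
ft_force: [0.3, 0.3, -0.6]
finger_gap: 38.6
grip_force: 60.4
```

{"fn": "servo_tool", "kwargs": {
  "plan": [
    [[0,0,-0.005,0,0.02],[0,0,-0.004,0,0.02],[0,0,-0.004,0,0.02],[0,0,-0.003,0,0.02],[0,0,0,0,0.02]]
  ]
}}

```text
time: 11.5
tool_pos: [446.3, 213.6, 153.5]
tcp_rot: [-180.0, 0.0, 91.5]
ft_force: [-0.3, -0.6, -0.1]
finger_gap: 38.3
grip_force: 60.4
```

{"fn": "servo_tool", "kwargs": {
  "plan": [
    [[0,0,0,0,0.06],[0,0,0,0,0.06],[0,0,0.03,0,0.06],[0,0,0.04,0,0.06],[0,-0.03,0.02,7,0.06],[0,-0.04,0,7,0.06],[0,-0.04,0,7,0.06],[0,-0.04,0,7,0.06],[0,-0.04,0,7,0.06],[0,-0.04,0,7,0.06]]
  ]
}}

```text
time: 12.5
tool_pos: [446.4, -17.8, 244.4]
tcp_rot: [180.0, 0.1, 133.8]
ft_force: [1.5, -0.6, 0.4]
finger_gap: 60.0
grip_force: 0.0
```

{"fn": "servo_tool", "kwargs": {
  "plan": [
    [[0,-0.02,0,7,0.06],[0,-0.01,0,7,0.06],[0,0,0,7,0.06],[0,0,0,7,0.06],[0,0,0,0,0.06],[0,0,0,0,0.06]]
  ]
}}

```text
time: 13.1
tool_pos: [446.6, -46.3, 244.1]
tcp_rot: [180.0, 0.0, 161.3]
ft_force: [0.7, -0.3, -0.2]
finger_gap: 60.1
grip_force: 0.0
```

```bash
cat >> h.py <<'E'
def bosses(s,z=34,lo=60,hi=2000):
    f=s['frame'].astype(int); b,g,r_=f[...,0],f[...,1],f[...,2]
    m=((r_>50)&(r_<115)&(g<0.6*r_)&(b<0.45*r_)).astype(np.uint8)
    n,_,st,c=cv2.connectedComponentsWithStats(m)
    return [(c[i].round(1),st[i,2:].tolist(),px2w(s,*c[i],z)[:2].round(1)) for i in range(1,n) if lo<st[i,4]<hi and .6<st[i,2]/st[i,3]<1.6]
E
python3 - <<'E'
from h import *
f=load('w3')['frame']; print(f[117,357],f[106,170],f[168,341],load('w4')['frame'][83,325], f[125,375])
for x in bosses(load('w3')): print(x)
q=sense(); print(q['tool_pos'],q['tcp_rot'],q['finger_gap'])
s=snap('wrist','w5'); print('---')
for x in bosses(s): print(x)
E
```

```text
[25 47 84] [24 46 83] [27 47 84] [18 30 53] [ 47 101 159]
(array([169.5, 105.9]), [20, 21, 304], array([ 437. , -207.9]))
(array([357.1, 116.1]), [19, 20, 290], array([439.6, -42. ]))
(array([339.2, 167.5]), [18, 18, 256], array([485.1, -55.8]))
[446.62567614 -46.29768989 244.08568367] [1.79997988e+02 2.04404894e-02 1.61331145e+02] 60.074792606481786
---
(array([330.7, 218.4]), [22, 21, 330], array([438.6, -41.3]))
(array([142.8, 277. ]), [20, 17, 274], array([ 436.4, -207. ]))
```

{"fn": "servo_tool", "kwargs": {
  "plan": [
    [[-0.0075,0.005,-0.03,0,0.06],[0,0,-0.04,0,0.06],[0,0,-0.04,0,0.06],[0,0,-0.02,0,0.06],[0,0,0,0,0.06],[0,0,0,0,0.06]]
  ]
}}

```text
time: 13.75
tool_pos: [439.2, -41.2, 114.4]
tcp_rot: [-180.0, -0.0, 161.5]
ft_force: [-0.2, -0.0, -0.5]
finger_gap: 60.0
grip_force: 0.0
```

{"fn": "servo_tool", "kwargs": {
  "plan": [
    [[0,0,-0.015,0,0.06],[0,0,-0.0075,0,0.06],[0,0,0,0,0.02],[0,0,0,0,0.02],[0,0,0,0,0.02],[0,0,0,0,0.02],[0,0,0.03,0,0.02],[0,0,0.04,0,0.02],[0,0.02,0.03,-6,0.02],[0,0.04,0.03,-7,0.02]]
  ]
}}

```text
time: 14.75
tool_pos: [439.3, 17.7, 223.3]
tcp_rot: [-180.0, 0.1, 148.1]
ft_force: [1.0, 0.4, 0.1]
finger_gap: 38.9
grip_force: 60.9
```

{"fn": "servo_tool", "kwargs": {
  "plan": [
    [[0.001,0.04,0,-7,0.02],[0.001,0.04,0,-7,0.02],[0.001,0.04,0,-7,0.02],[0.001,0.04,0,-7,0.02],[0.001,0.035,0,-7,0.02],[0.001,0.03,0,-7,0.02],[0,0.015,0,-7,0.02],[0,0.005,0,-7.8,0.02],[0,0,0,0,0.02],[0,0,0,0,0.02]]
  ]
}}

```text
time: 15.75
tool_pos: [444.9, 263.5, 221.4]
tcp_rot: [-180.0, 0.0, 92.0]
ft_force: [-0.4, -0.4, -0.4]
finger_gap: 38.1
grip_force: 60.9
```

Run:
```python
from h import *
q=sense(); print(q['tool_pos'],q['tcp_rot'],q['finger_gap'])
s=snap('wrist','w6')
zt=q['tool_pos'][2]-58
for x in bosses(s,94): print(x, px2w(s,*x[0],zt)[:2].round(1))
```

```text
[444.94927639 263.51532454 221.35545751] [-1.79987893e+02  1.46347995e-02  9.19822304e+01] 38.129080262287886
(array([327.6, 185.8]), [31, 31, 702], array([444. , 311.7])) [443.4 323.4]
(array([470.5, 268. ]), [28, 27, 581], array([529.6, 266.5])) [498.8 294.1]
(array([326.9, 329.8]), [42, 36, 1047], array([446.9, 222. ])) [445.2 265.2]
```

{"fn": "servo_tool", "kwargs": {
  "plan": [
    [[0,0,-0.02,0,0.02],[0,0,-0.02,0,0.02],[0,0,-0.012,0,0.02],[0,0,-0.005,0,0.02],[0,0,-0.004,0,0.02],[0,0,-0.004,0,0.02],[0,0,-0.003,0,0.02],[0,0,0,0,0.02]]
  ]
}}

```text
time: 16.6
tool_pos: [445.1, 263.7, 153.4]
tcp_rot: [180.0, -0.0, 91.7]
ft_force: [-1.3, -0.9, -0.1]
finger_gap: 37.9
grip_force: 60.9
```

{"fn": "servo_tool", "kwargs": {
  "plan": [
    [[0,0,0,0,0.06],[0,0,0,0,0.06],[0,0,0.03,0,0.06],[0,0,0.04,0,0.06],[0,-0.03,0.02,8,0.06],[0,-0.045,0,8,0.06],[0,-0.045,0,8,0.06],[0,-0.045,0,8,0.06],[0,-0.045,0,8,0.06],[0,-0.045,0,8,0.06]]
  ]
}}

```text
time: 17.6
tool_pos: [445.6, 21.2, 244.0]
tcp_rot: [180.0, 0.1, 137.5]
ft_force: [0.3, -0.0, 0.5]
finger_gap: 59.9
grip_force: 0.0
```

{"fn": "servo_tool", "kwargs": {
  "plan": [
    [[0,-0.045,0,8,0.06],[-0.001,-0.045,0,8,0.06],[-0.002,-0.045,0,8,0.06],[-0.002,-0.045,0,8,0.06],[-0.002,-0.025,0,6,0.06],[-0.001,-0.01,0,0,0.06],[0,0,0,0,0.06],[0,0,0,0,0.06]]
  ]
}}

```text
time: 18.4
tool_pos: [438.7, -178.4, 243.5]
tcp_rot: [180.0, -0.0, 172.8]
ft_force: [-0.1, 0.4, -0.1]
finger_gap: 60.1
grip_force: 0.0
```

Run:
```python
from h import *
q=sense(); print(q['tool_pos'],q['tcp_rot'],q['finger_gap'])
s=snap('wrist','w7')
for x in bosses(s): print(x)
```

```text
[ 438.74609152 -178.35353103  243.48035483] [ 1.79967960e+02 -2.18002630e-04  1.72762387e+02] 60.13031631869315
(array([290.8, 231.5]), [21, 20, 323], array([ 436.1, -208. ]))
```

View pics/w7.png

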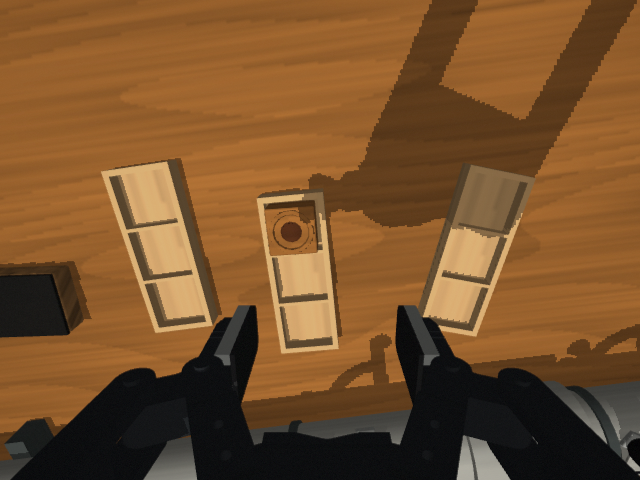

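The third rosette is at (291,232). The tray corners, including the empty tray at the left, can be read here.

```bash
cat >> h.py <<'E'
def quad(s,P,z):
    W=np.array([px2w(s,*p,z)[:2] for p in P]); e=(W[2]+W[3]-W[0]-W[1])/2;w=(W[0]+W[3]-W[1]-W[2])/2
    print(W.mean(0).round(1),np.linalg.norm(e).round(1),np.linalg.norm(w).round(1),np.degrees(np.arctan2(e[1],e[0])).round(1))
E
python3 - <<'E'
from h import *
s=load('w7')
quad(s,[(102,171),(168,161),(212,324),(156,332)],18)
quad(s,[(257,197),(323,192),(338,349),(282,353)],18)
quad(s,[(467,165),(534,179),(476,336),(423,318)],18)
E
```

```text
[ 446.  -324.7] 149.9 54.4 0.7
[ 484.8 -208.4] 151.2 54.1 -1.8
[481.6 -56.5] 144.9 55.6 -17.3
```

{"fn": "servo_tool", "kwargs": {
  "plan": [
    [[-0.002,-0.029,-0.03,5.4,0.06],[0,0,-0.04,0,0.06],[0,0,-0.04,0,0.06],[0,0,-0.02,0,0.06],[0,0,0,0,0.06],[0,0,0,0,0.06]]
  ]
}}

```text
time: 19.05
tool_pos: [437.0, -207.2, 114.0]
tcp_rot: [180.0, -0.0, 178.3]
ft_force: [0.7, 0.4, 0.9]
finger_gap: 60.1
grip_force: 0.0
```

{"fn": "servo_tool", "kwargs": {
  "plan": [
    [[0,0,-0.015,0,0.06],[0,0,-0.007,0,0.06],[0,0,0,0,0.02],[0,0,0,0,0.02],[0,0,0,0,0.02],[0,0,0,0,0.02],[0,0,0.03,0,0.02],[0,0,0.04,0,0.02],[0,0.02,0.03,-6,0.02],[0,0.04,0.03,-7,0.02]]
  ]
}}

```text
time: 20.05
tool_pos: [436.7, -149.2, 223.4]
tcp_rot: [-179.9, 0.1, 164.9]
ft_force: [1.0, 0.3, 0.0]
finger_gap: 38.4
grip_force: 60.4
```

{"fn": "servo_tool", "kwargs": {
  "plan": [
    [[0,0.04,0,-7,0.02],[0,0.04,0,-7,0.02],[0,0.04,0,-7,0.02],[0,0.04,0,-7,0.02],[0,0.04,0,-7,0.02],[0.01,0.04,0,-7,0.02],[0.02,0.04,0,-7,0.02],[0.02,0.03,0,-7,0.02],[0.02,0.02,0,-7,0.02],[0.02,0.01,0,-7,0.02]]
  ]
}}

```text
time: 21.05
tool_pos: [527.0, 194.0, 221.4]
tcp_rot: [-180.0, -0.0, 95.1]
ft_force: [-0.9, 0.1, -0.7]
finger_gap: 38.3
grip_force: 60.3
```

{"fn": "servo_tool", "kwargs": {
  "plan": [
    [[0,0.02,0,-3,0.02],[0,0,0,0,0.02],[0,0,0,0,0.02]]
  ]
}}

```text
time: 21.35
tool_pos: [526.3, 211.9, 221.2]
tcp_rot: [-180.0, 0.0, 92.4]
ft_force: [1.1, 0.2, -0.9]
finger_gap: 38.7
grip_force: 60.4
```

{"fn": "servo_tool", "kwargs": {
  "plan": [
    [[0.005,0.0065,0,-0.6,0.02],[0,0,0,0,0.02],[0,0,0,0,0.02]]
  ]
}}

```text
time: 21.65
tool_pos: [531.8, 218.0, 221.6]
tcp_rot: [180.0, 0.0, 91.7]
ft_force: [1.4, -0.6, -1.8]
finger_gap: 38.6
grip_force: 60.4
```

Run:
```python
from h import *
q=sense(); print(q['tool_pos'],q['tcp_rot'],q['finger_gap'])
s=snap('wrist','w8')
zt=q['tool_pos'][2]-58
for x in bosses(s,94): print(x, px2w(s,*x[0],zt)[:2].round(1))
```

```text
[531.75318115 218.03879473 221.5881255 ] [1.79990694e+02 3.13555907e-03 9.16755767e+01] 38.560669210809124
(array([159.3,  92.2]), [34, 37, 944], array([445.1, 310.8])) [474.8 306.7]
(array([171.7, 186. ]), [31, 31, 734], array([446.3, 263.6])) [475.6 276.2]
(array([326.3, 185.2]), [32, 30, 656], array([530.4, 266.6])) [530.1 278.1]
(array([182.8, 266.9]), [29, 27, 571], array([447.7, 216.1])) [476.6 245.5]
(array([326.7, 329.7]), [42, 37, 919], array([533.4, 176.4])) [532.  219.8]
```

{"fn": "servo_tool", "kwargs": {
  "plan": [
    [[0,0,-0.02,0,0.02],[0,0,-0.02,0,0.02],[0,0,-0.012,0,0.02],[0,0,-0.005,0,0.02],[0,0,-0.004,0,0.02],[0,0,-0.004,0,0.02],[0,0,-0.003,0,0.02],[0,0,0,0,0.02]]
  ]
}}

```text
time: 22.5
tool_pos: [531.7, 218.4, 153.5]
tcp_rot: [180.0, -0.0, 91.7]
ft_force: [0.6, -0.7, -0.1]
finger_gap: 38.6
grip_force: 60.4
```

{"fn": "servo_tool", "kwargs": {
  "plan": [
    [[0,0,0,0,0.06],[0,0,0,0,0.06],[0,0,0.03,0,0.06],[0,0,0.04,0,0.06],[0,-0.03,0.04,8,0.06],[-0.01,-0.045,0.03,8,0.06],[-0.01,-0.045,0,8,0.06],[-0.01,-0.045,0,8,0.085],[-0.01,-0.045,0,8,0.085],[-0.01,-0.045,0,8,0.085]]
  ]
}}

```text
time: 23.5
tool_pos: [483.7, -27.9, 291.4]
tcp_rot: [180.0, 0.1, 138.9]
ft_force: [-0.4, -0.8, 0.6]
finger_gap: 85.0
grip_force: 0.0
```

{"fn": "servo_tool", "kwargs": {
  "plan": [
    [[0,-0.045,0,8,0.085],[0,-0.045,0,8,0.085],[0,-0.045,0,8,0.085],[0,-0.03,0,8,0.085],[0,-0.02,0,6,0.085],[0,-0.01,0,0,0.085],[0,0,0,0,0.085],[0,0,0,0,0.085]]
  ]
}}

```text
time: 24.3
tool_pos: [484.5, -216.3, 290.8]
tcp_rot: [180.0, 0.0, 175.7]
ft_force: [1.2, 0.8, -0.3]
finger_gap: 84.8
grip_force: 0.0
```

Run:
```python
from h import *
q=sense(); print(q['tool_pos'],q['tcp_rot'],q['finger_gap'])
s=snap('wrist','w9'); t=snap('top','top9')
for x in bosses(t,94,8,200): print(x)
```

```text
[ 484.51669872 -216.34396608  290.82167544] [1.79972646e+02 2.81161616e-03 1.75662163e+02] 84.80687558186561
(array([220.5, 247. ]), [4, 5, 14], array([531.5, 218.6]))
(array([200.8, 247.6]), [4, 4, 12], array([530.9, 266.3]))
(array([220.9, 282.4]), [4, 5, 14], array([446.2, 216.8]))
(array([180.7, 284.2]), [4, 4, 11], array([443.6, 312.5]))
(array([200.7, 283.5]), [4, 4, 14], array([444.3, 264.9]))
(array([ 57.8, 365.5]), [28, 24, 124], array([259.8, 593.9]))
(array([ 96.4, 403.2]), [7, 10, 32], array([173.4, 500.2]))
(array([ 87.1, 415.6]), [12, 9, 14], array([146.5, 520.2]))
```

View pics/w9.png

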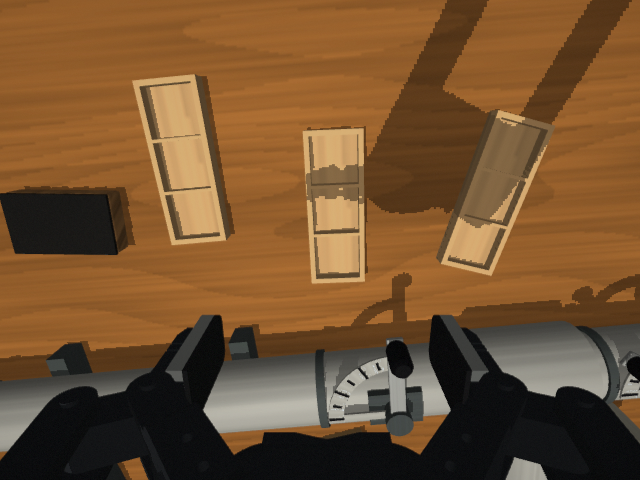

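All five rosettes sit in pockets, and the saw lever points straight at the robot (knob (399,357), hub (400,420)), so it is shut. Next I'll measure the trays.

Run:
```python
from h import *
s=load('w9')
quad(s,[(133,81),(195,74),(227,238),(172,244)],18)
quad(s,[(303,130),(364,127),(365,282),(312,283)],18)
quad(s,[(496,111),(553,125),(490,274),(441,264)],18)
f=s['frame']; print(f[160,180],f[250,337],f[100,300])
```

```text
[ 430.2 -347.1] 149.1 55.2 1.1
[ 484.2 -208.1] 151.7 54.8 -2.0
[483.4 -57.7] 149.5 53.3 -17.7
[114 171 214] [115 174 217] [ 48 102 160]
```

{"fn": "servo_tool", "kwargs": {
  "plan": [
    [[0,0.008,-0.045,2.3,0.085],[0,0,-0.045,0,0.085],[0,0,-0.045,0,0.085],[0,0,-0.04,0,0.085],[0,0,-0.02,0,0.085],[0,0,0,0,0.085],[0,0,0,0,0.085]]
  ]
}}

```text
time: 25.1
tool_pos: [484.8, -208.4, 96.4]
tcp_rot: [180.0, -0.0, 178.1]
ft_force: [0.7, -0.2, -0.1]
finger_gap: 84.9
grip_force: 0.0
```

{"fn": "servo_tool", "kwargs": {
  "plan": [
    [[0,0,-0.015,0,0.085],[0,0,-0.005,0,0.085],[0,0,0,0,0.085],[0,0,0,0,0.04],[0,0,0,0,0.04],[0,0,0,0,0.04],[0,0,0,0,0.04],[0,0,0,0,0.04],[0,0,0.03,0,0.04],[0,0,0.04,0,0.04]]
  ]
}}

```text
time: 26.1
tool_pos: [482.4, -208.0, 143.8]
tcp_rot: [179.8, -0.3, 178.1]
ft_force: [1.0, -0.2, -0.7]
finger_gap: 53.0
grip_force: 63.4
```

{"fn": "servo_tool", "kwargs": {
  "plan": [
    [[-0.01,-0.02,0,0.5,0.04],[-0.01,-0.03,0,0.5,0.04],[-0.01,-0.03,0,0.5,0.04],[-0.01,-0.03,0,0.5,0.04],[-0.01,-0.02,0,0.5,0.04],[-0.004,-0.009,0,0.5,0.04],[0,0,0,0,0.04],[0,0,0,0,0.04]]
  ]
}}

```text
time: 26.9
tool_pos: [430.6, -347.3, 145.5]
tcp_rot: [179.9, -0.0, -178.9]
ft_force: [0.3, 0.5, -1.0]
finger_gap: 53.4
grip_force: 63.4
```

{"fn": "servo_tool", "kwargs": {
  "plan": [
    [[0,0,-0.02,0,0.04],[0,0,-0.016,0,0.04],[0,0,-0.008,0,0.04],[0,0,-0.004,0,0.04],[0,0,-0.002,0,0.04],[0,0,0,0,0.04]]
  ]
}}

```text
time: 27.5
tool_pos: [430.6, -348.0, 95.9]
tcp_rot: [-180.0, 0.0, -178.9]
ft_force: [0.2, 0.4, 0.3]
finger_gap: 53.4
grip_force: 63.4
```

{"fn": "servo_tool", "kwargs": {
  "plan": [
    [[0,0,0,0,0.07],[0,0,0,0,0.085],[0,0,0,0,0.085],[0,0,0.02,0,0.085],[0,0,0.04,0,0.085],[0,0.01,0.04,0,0.085],[0.01,0.04,0.03,-3,0.085],[0.01,0.04,0,-4,0.085],[0.01,0.04,0,-4,0.085],[0.01,0.04,0,-4,0.085]]
  ]
}}

```text
time: 28.5
tool_pos: [470.6, -177.6, 226.1]
tcp_rot: [-180.0, 0.1, 165.9]
ft_force: [0.9, -0.2, -0.0]
finger_gap: 85.1
grip_force: 0.0
```

{"fn": "servo_tool", "kwargs": {
  "plan": [
    [[0.01,0.04,0,-4,0.085],[0.003,0.04,0,0,0.085],[0,0.03,0,0,0.085],[0,0.01,0,0,0.085],[0,0,0,0,0.085],[0,0,0,0,0.085]]
  ]
}}

```text
time: 29.1
tool_pos: [483.3, -59.6, 225.4]
tcp_rot: [-180.0, 0.0, 162.1]
ft_force: [0.2, 0.1, 0.9]
finger_gap: 85.0
grip_force: 0.0
```

Run:
```python
from h import *
q=sense(); print(q['tool_pos'],q['tcp_rot'],q['finger_gap'])
s=snap('wrist','w10')
```

```text
[483.32628097 -59.61984008 225.39853876] [-1.79968542e+02  3.42340373e-02  1.62102043e+02] 85.00857970564557
```

View pics/w10.png

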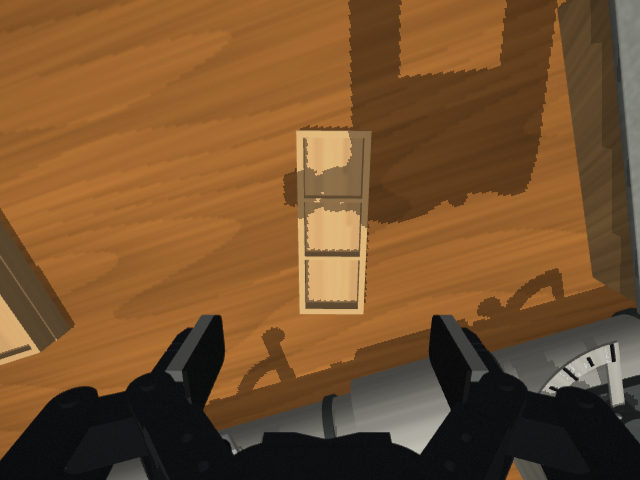

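The tray's corners are (297,131), (371,131), (363,314) and (300,314). The stack at the left edge looks flush.

Run:
```python
from h import *
quad(load('w10'),[(297,131),(371,131),(363,314),(300,314)],18)
```

```text
[484.2 -56.1] 150.7 54.1 -18.3
```

{"fn": "servo_tool", "kwargs": {
  "plan": [
    [[0.001,0.003,-0.045,-0.3,0.085],[0,0,-0.045,0,0.085],[0,0,-0.035,0,0.085],[0,0,-0.015,0,0.085],[0,0,-0.009,0,0.085],[0,0,0,0,0.085],[0,0,0,0,0.04],[0,0,0,0,0.04],[0,0,0,0,0.04],[0,0,0,0,0.04]]
  ]
}}

```text
time: 30.15
tool_pos: [485.7, -56.3, 78.2]
tcp_rot: [180.0, 0.2, 161.8]
ft_force: [-1.4, -1.5, 6.6]
finger_gap: 53.2
grip_force: 63.6
```

{"fn": "servo_tool", "kwargs": {
  "plan": [
    [[0,0,0,0,0.04],[0,0,0.03,0,0.04],[0,0,0.04,0,0.04],[0,-0.02,0.02,3,0.04],[-0.01,-0.04,0,4,0.04],[-0.01,-0.04,0,4,0.04],[-0.01,-0.04,0,4,0.04],[-0.01,-0.04,0,4,0.04],[-0.01,-0.04,0,0,0.04],[-0.003,-0.04,0,0,0.04]]
  ]
}}

```text
time: 31.15
tool_pos: [430.5, -317.6, 167.1]
tcp_rot: [-179.9, 0.0, -179.2]
ft_force: [1.1, 0.1, -0.5]
finger_gap: 53.0
grip_force: 63.6
```

{"fn": "servo_tool", "kwargs": {
  "plan": [
    [[0,-0.02,0,0,0.04],[0,-0.01,0,0,0.04],[0,0,0,0,0.04],[0,0,0,0,0.04]]
  ]
}}

```text
time: 31.55
tool_pos: [431.4, -344.9, 166.2]
tcp_rot: [180.0, -0.0, -179.2]
ft_force: [0.1, 0.3, -1.2]
finger_gap: 52.5
grip_force: 63.6
```

{"fn": "servo_tool", "kwargs": {
  "plan": [
    [[-0.001,-0.0025,-0.02,0.3,0.04],[0,0,-0.015,0,0.04],[0,0,-0.008,0,0.04],[0,0,-0.005,0,0.04],[0,0,-0.002,0,0.04],[0,0,0,0,0.04]]
  ]
}}

```text
time: 32.15
tool_pos: [430.4, -348.2, 116.3]
tcp_rot: [180.0, 0.0, -178.9]
ft_force: [0.8, 0.4, -1.2]
finger_gap: 53.2
grip_force: 63.6
```

{"fn": "servo_tool", "kwargs": {
  "plan": [
    [[0,0,-0.0015,0,0.04],[0,0,0,0,0.06],[0,0,0,0,0.085],[0,0,0,0,0.085],[0,0,0.02,0,0.085],[0,0,0.045,0,0.085],[0,0.01,0.045,0,0.085],[0.02,0.04,0.045,0,0.085],[0.02,0.04,0.02,0,0.085],[0.015,0.04,0,0,0.085]]
  ]
}}

```text
time: 33.15
tool_pos: [483.2, -226.8, 285.3]
tcp_rot: [-179.8, 0.4, -179.0]
ft_force: [0.5, -0.4, -0.1]
finger_gap: 85.3
grip_force: 0.0
```

```bash
python3 -c "
from h import *
print(sense()['tool_pos']); snap('wrist','w11')"
```

```text
[ 483.15097765 -226.78895431  285.32802586]
```

{"fn": "servo_tool", "kwargs": {
  "plan": [
    [[0.02,0.04,0,0,0.085],[0.02,0.04,0,0,0.085],[0.02,0.04,0,0,0.085],[0.02,0.04,0,0,0.085],[0.02,0.04,0,0,0.085],[0.01,0.04,0,0,0.085],[0,0.04,0,0,0.085],[0,0.01,0,0,0.085],[0,0,0,0,0.085]]
  ]
}}

```text
time: 34.1
tool_pos: [590.8, 64.6, 279.9]
tcp_rot: [180.0, -0.0, -178.7]
ft_force: [0.3, -0.5, 0.2]
finger_gap: 84.7
grip_force: 0.0
```

```bash
python3 -c "
from h import *
print(sense()['tool_pos']); b=snap('wrist','w12')['frame']; a=load('w11')['frame']
snap('top','top12')
cv2.imwrite('pics/fin.png',np.vstack([a[:300],b[150:450]]))"
```

```text
[590.79900568  64.58745538 279.92840524]
```

View pics/fin.png

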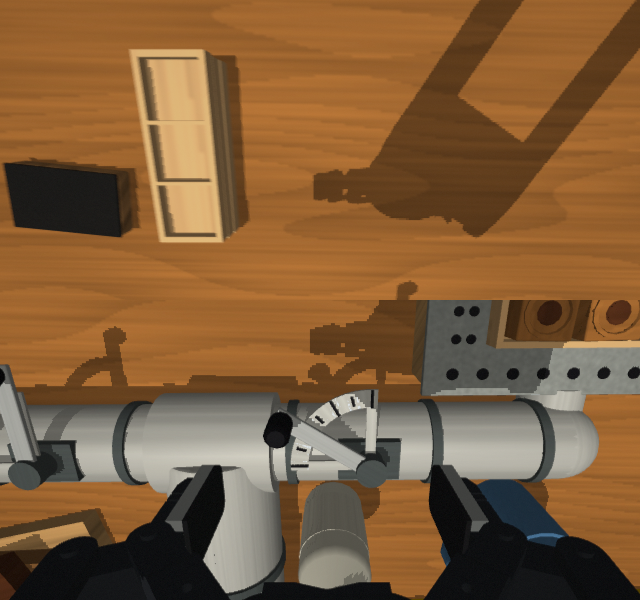

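The stack is square, with its top at (180,145). The box lever lies between the 45° and 75° marks. I'll check its angle more closely before handing in.

```bash
python3 -c "
from h import *
f=load('w12')['frame']
cv2.imwrite('pics/w12c.png',cv2.resize(f[230:350,250:410],None,fx=5,fy=5,interpolation=cv2.INTER_CUBIC))"
```

```text
(no output)
```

View pics/w12c.png

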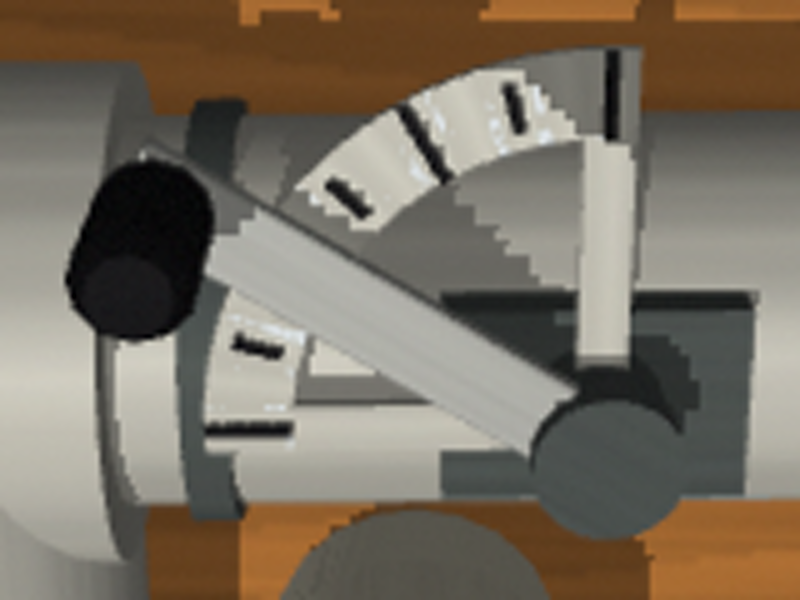

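Run:
```python
from h import *
s=load('w12')
c=lambda u,v,z:px2w(s,250+(u+.5)/5-.5,230+(v+.5)/5-.5,z)[:2]
an=lambda A,B:np.degrees(np.arctan2(-(A-B)[1],-(A-B)[0]))
for a,b in [((255,208),(575,388)),((212,272),(525,455))]: print('edge',an(c(*a,104),c(*b,104))-1.7)
print('marks 0,30,90', an(c(613,52,92),c(612,138,92))-1.7, an(c(403,107,92),c(447,180,92))-1.7,an(c(206,431,92),c(292,430,92))-1.7)
for x in bosses(load('top12'),94,8,200)[:5]: print(x[2])
```

```text
edge 57.9624693196979
edge 56.49736225588022
marks 0,30,90 1.3001039789149462 29.358372596330774 90.41503948168308
[529.9 267.1]
[443.1 312.8]
[322.2 252.8]
[259.5 594.4]
[163.8 507.4]
```

```bash
python3 -c "
from h import *
print(r.hand_in())"
```

```text
the job is handed in; nothing more can be done
None
```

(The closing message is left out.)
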